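# Hang the wire basket on the draining stand's pull-out hook

## Robot

A 7-joint arm with a two-finger parallel gripper is mounted at the origin on a cart in front of the work surface, level with it; the furniture and walls round the work are solid. World frame = base frame: x ahead of the robot, y to its left, z up, the work surface at z = 0. Lengths are in m, angles in rad, forces in N, time in s.
With the tool pointing down it reaches from about 0.425 to 0.925 m from the base axis. Payload 6.8 kg.
Tool frame: the origin (TCP) lies midway between the tips of the shut fingers; the grasp point (between the pads) lies 19 mm behind it; z points along the fingers, y is the line along which they close (so a half turn about z gives the same grasp; the last joint's range is limited). The gripper opens to 85 mm and grips with 20 to 120 N. Pads are 22 mm wide; open, the fingers measure 114 mm over their backs; the gripper's body (76 mm by 85 mm) begins 54 mm behind the grasp point. The pads swing forward as they close: fully open they stand 13 mm farther back than shut.
Start: joints at [-1.379, 0.477, 0.022, 1.555, -0.011, 1.109, -0.083], TCP at [0.199, 0.645, 0.231] pointing down, gripper open.
Joint ranges: [-2.96, 2.96], [-0.34, 2.1], [-1.41, 1.46], [0.24, 2.44], [-1.37, 4.51], [0.17, 1.92], [-2.96, 2.96]. Speed limits (rad/s): [2.39, 2.39, 3.14, 3.14, 3.14, 3.14, 3.14].

## Interface

Orientations are given as a unit quaternion [w, x, y, z].
In Python, from cell import env, kinematics, monitor, cams, spot_in, mark_of gives the robot as it stands. Calls block until the motion is done:
- env.reach(position, orientation): joint-space move of the TCP to a pose.
- env.movel(position, velocity=0.15, rot=None, stop_force=None): straight line of the TCP; rot=None keeps the orientation; velocity is the mean speed in m/s. With stop_force (N) it stops when the force on the tool has changed by that much, and returns True; else False.
- env.goto_joints(angles): joint-space move.
- env.grip(opening, f_grip=None): finger opening in m; f_grip is the grip in N (None keeps the last); returns when the fingers have stopped.
- env.dwell(seconds).
- kinematics.inverse_kinematics(position, orientation): joint angles nearest the present ones, or None.
- monitor.get_state(): the state.
- cams.camera(name): name is "side" or "top" or "wrist"; returns (picture, depth): 480x640x3 uint8, blue, green, red; 480x640 float32, m along the optical axis (not along the pixel's ray), 0 where there is no reading.
- cams.calibration(name): a dict with "fx", "fy", "cx", "cy" (pixels), "rvec" (rotation vector, rad) and "tvec" (3), from world to camera coordinates, as OpenCV has them. Camera axes: x right, y down, z forward; pixel columns grow to the right and rows downward; lengths in m; the calibration is good to about 2 mm. A picture is of the moment at which its call begins: read the wrist's pose just before it. calibration takes no time and is no camera call; for the wrist camera it gives the pose at the moment of the call.
A pose or a line that the arm cannot do raises env.PlanningError and nothing moves.
- env.job_done(): hands the job in; it is judged then, once.
Trained networks look in the newest picture that a camera, given by its name, has taken for a name from the list of things; names that differ only in an ending like _2 or _b are one class to them, and where a whole thing is asked for, a point or a joint stands for the part that bears it (a point fixed in the world has none). Each returns a list of dicts, best first, with "score" (0 to 1); they miss things now and then, are a little off and sometimes report something else, mostly with a low value. They report only what shows in the picture. A call takes as long as a camera call.
- spot_in(query, camera): "at" ([x, y, z] in m, in the coordinates of the camera as it stood for that picture, good to about 4 mm: the middle of the surface that is visible of it).
- mark_of(query, camera): "at" ([x, y, z] in m, in the coordinates of the camera as it stood for that picture, good to about 4 mm: a listed point, or the origin of a listed thing).
The state is a dict: "time": time; "qpos": joint angles; "joint_velocities": joint speeds; "joint_torque": joint torques, N m; "tcp_pos": TCP position; "orientation": TCP orientation; "force": force on the tool from outside, world axes, zero at the start; "torque": the same for the moment, N m; "opening": finger opening in m; "gripper_force": force on a finger pad.
Only numpy, scipy, OpenCV 4.12 (cv2) and the standard library are available. Lean on these libraries where they do the work, as an engineer would, in place of code of your own. Each camera call takes 0.05 s, during which the arm holds its last target. There are 200 camera calls.

## Task

Pull the draining stand's hook out to its stop, then hang the wire basket on it by its handle, so that it hangs level and free over the drip base with the notch of its handle on the hook rod. Leave the hook fully out and the basket hanging still, and do not shift or knock over the other things on the bench.

Things in the scene. Friction and masses are not known exactly. Their poses are not given: they have to be found in the camera images.
- stand: Draining stand, fixed: grey drip base 240 x 130 mm with a lip (15 mm high), square 24 mm aluminium post, grey head block 44 x 30 x 36 mm on it, centred 200 mm above the bench (top 218 mm), nothing above. Origin: on the bench under the post's axis; z up. The hook points along the stand's -x (to the robot at yaw 0); the base reaches from x = -190 to +50 mm.
- hook_slide (a joint): How far the hook is pulled out of the head along the stand's -x, m: 0 = pushed in, 0.080 = fully out at its stop. A stiff slide (about 4 N to move) that stays where it is left. Starts nearly in.
- hook_tab (a point): Centre of the top end of the flat upturned tab at the hook's free end, 229 mm above the bench; moves with the slide. Tab: 10 mm (stand's x) x 14 mm (stand's y), 34 mm high, from 5 mm below the rod's axis to 29 mm above it; can be pinched from above to pull the hook. Axes as the stand's.
- hook_seat (a point): Where the handle belongs: on the axis of the hook's level steel rod (14 mm wide, 10 high, axis 200 mm above the bench), 35 mm from the tab's middle; moves with the slide. Axes as the stand's: -x to the tab, +x to the post. Fully out it is 90 mm before the front of the head; pushed in only 10 mm, too close for the basket to clear the post.
- basket: Open steel wire basket with a stiff upright grey plastic bail handle, about 0.18 kg, upright on the bench. Origin: centre of its underside; z up. Body 90 mm (its x) x 130 mm (its y), rim 55 mm high. The handle is in the y-z plane at x = 0, 9 mm thick along x: uprights at y = +-62 mm and a bar along y between them, with a raised grip in the middle. The same turned half round.
- handle_mid (a point): Middle of the handle's bar at mid-height, 130 mm above the basket's underside; axes as the basket's. Bar 14 mm high; above it rises a flat grip 9 mm thick (x), 32 mm wide (y), up to 38 mm above this point; pinch it. Under the grip is a notch for the rod, 10 mm deep, 20 wide. Window from rim to bar: 68 mm high, 118 wide. Hung, this point is 2 mm above the rod's axis, basket's y across the rod.
- beaker: Bystander, loose: small glass beaker, 62 mm across, 73 mm high. Origin: centre of its underside.
- flask: Bystander, loose: stoppered conical flask, 77 mm across, 132 mm high. Origin: centre of its underside.
- bottle: Bystander, loose: clear sample bottle with a white cap, 54 mm across, 118 mm high. Origin: centre of its underside.
- timer: Bystander, loose: small white timer lying flat, 62 x 62 x 19 mm. Origin: centre of its underside.

How it is judged:
On the way, in this order (a step that is already met when the one before it is completed fails the run):
1. the hook is pulled out to its stop (value of joint hook_slide above 0.072 m), for 0.2 s.
2. the basket hangs by its handle on the hook (value of joint hook_slide above 0.072 m and x of handle_mid in the frame of hook_seat between -0.028 and 0.032 m and y of handle_mid in the frame of hook_seat between -0.015 and 0.015 m and z of handle_mid in the frame of hook_seat between -0.006 and 0.01 m and height (world z) of basket above 0.05 m and angle between basket's own z axis and vertical below 0.2 rad and contact force between basket and stand above 0.5 N), for 0.2 s.
At the end, for the whole second after the job is handed in: Hook within 8 mm of its stop. The rod carries the basket by its handle: handle_mid -28 to +32 mm from hook_seat along the rod, within 15 mm across, -6 to +10 mm in height; underside over 50 mm above the bench; tilt under 0.2 rad; at rest (0.03 m/s, 0.3 rad/s) (all of step 2 and linear speed of basket below 0.03 m/s and angular speed of basket below 0.3 rad/s); the robot touches nothing.
It fails at once if the beaker is shifted by more than 30 mm or tipped (distance of beaker from where it was at the start of the episode above 0.03 m or angle between beaker's own z axis and vertical above 0.4 rad).
It fails at once if the flask is shifted by more than 30 mm or tipped (distance of flask from where it was at the start of the episode above 0.03 m or angle between flask's own z axis and vertical above 0.4 rad).
It fails at once if the bottle is shifted by more than 30 mm or tipped (distance of bottle from where it was at the start of the episode above 0.03 m or angle between bottle's own z axis and vertical above 0.4 rad).
It fails at once if the timer is shifted by more than 30 mm or tipped (distance of timer from where it was at the start of the episode above 0.03 m or angle between timer's own z axis and vertical above 0.4 rad).
It also fails if it takes over 64 s, if anything falls off the work surface, if the arm or the gripper's body presses on something with over 40 N, if the wrist force passes 120 N, or if a joint passes its speed limit or range.

## Working session

There is one attempt and no reset: what is moved stays moved. The work goes in short steps, each a Python script; the robot and the scene stay as the last script left them, time stands still between calls to the robot, and variables do not carry over. Pictures are saved under pics/ and viewed, at most 10 in all, crops included, and the job is handed in when it is done.

```bash
mkdir -p pics; ls; cat > h.py <<'E'
import numpy as np, cv2
from scipy.spatial.transform import Rotation as R
from cell import env, kinematics, monitor, cams, spot_in, mark_of
def w(name,p):
    c=cams.calibration(name); r=cv2.Rodrigues(np.array(c["rvec"],float))[0]
    return (np.asarray(p)-np.ravel(c["tvec"]))@r
def cloud(name,d):
    c=cams.calibration(name); v,u=np.mgrid[:480,:640]
    P=np.stack([(u-c["cx"])*d/c["fx"],(v-c["cy"])*d/c["fy"],d],-1)
    return w(name,P)
def down(yaw): # tool y axis horizontal; tool x at angle yaw
    q=(R.from_euler('z',yaw)*R.from_euler('x',np.pi)).as_quat(); return [q[3],q[0],q[1],q[2]]
def st():
    s=monitor.get_state(); print({k:np.round(s[k],3).tolist() for k in("time","tcp_pos","orientation","force","opening","gripper_force")})
E
python3 - <<'E'
from h import *
st()
ims=[]
for n in("top","side"):
    im,d=cams.camera(n); np.save(f"{n}.npy",d); ims.append(im); cv2.imwrite(f"pics/{n}0.png",im)
    for q in("stand","hook_tab","hook_seat","basket","handle_mid","beaker","flask","bottle","timer"):
        for m in mark_of(q,n)[:2]: print(n,q,round(m["score"],2),w(n,m["at"]).round(3))
E
```

```text
cell.py
pics
{'time': 0.0, 'tcp_pos': [0.199, 0.644, 0.23], 'orientation': [-0.0, 0.149, 0.989, -0.001], 'force': [0.162, -0.286, -0.366], 'opening': 0.086, 'gripper_force': 0.0}
top stand 0.94 [0.683 0.263 0.003]
top hook_tab 0.56 [0.597 0.249 0.226]
top hook_tab 0.32 [ 0.458 -0.128 -0.001]
top hook_seat 0.94 [0.633 0.257 0.202]
top hook_seat 0.34 [ 0.63  -0.073  0.   ]
top basket 0.87 [ 0.454 -0.131 -0.002]
top handle_mid 0.73 [ 0.46 -0.13  0.13]
top flask 0.71 [ 0.618 -0.232  0.002]
top bottle 0.8 [ 0.437 -0.295  0.001]
top bottle 0.35 [ 0.616 -0.236 -0.001]
top timer 0.75 [ 0.408 -0.004  0.003]
side stand 0.81 [ 0.686  0.26  -0.001]
side hook_tab 0.56 [0.598 0.255 0.229]
side hook_seat 0.77 [0.632 0.251 0.199]
side basket 0.63 [ 0.46  -0.126 -0.004]
side handle_mid 0.66 [ 0.459 -0.125  0.133]
side handle_mid 0.62 [ 0.407 -0.002 -0.   ]
side beaker 0.93 [ 0.633 -0.076  0.001]
side beaker 0.42 [ 0.46  -0.125 -0.007]
side flask 0.91 [ 0.622 -0.231 -0.002]
side flask 0.28 [ 0.437 -0.29   0.001]
side bottle 0.69 [ 0.436 -0.29   0.003]
side bottle 0.28 [ 0.683  0.262 -0.001]
side timer 0.9 [ 0.404 -0.002  0.002]
```

View pics/top0.png

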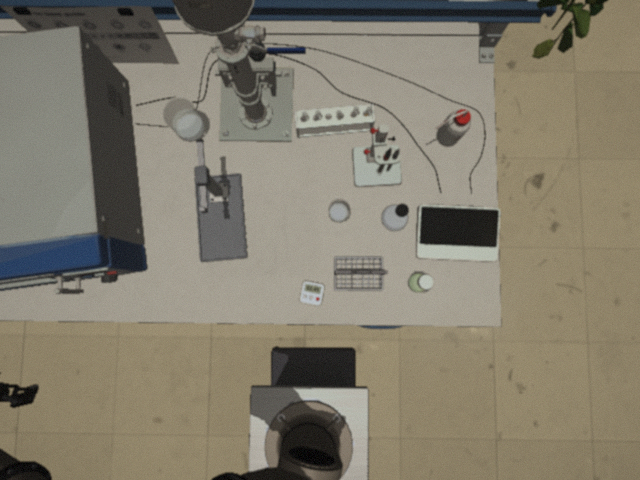

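View pics/side0.png

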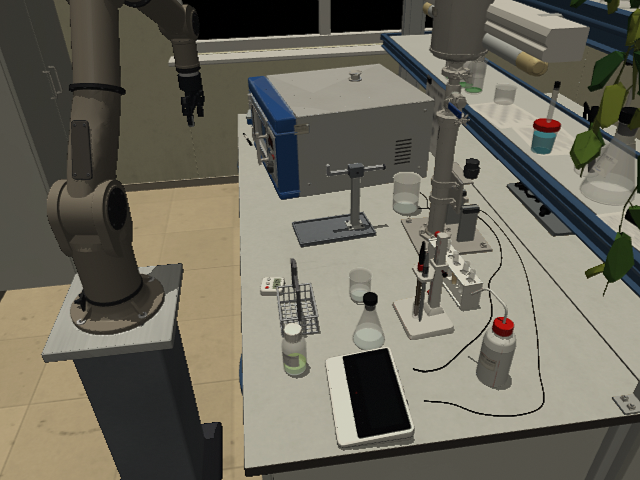

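```bash
python3 - <<'E'
from h import *
def rep(P,name,m):
    p=P[m][:,:3]
    if len(p)<5: print(name,len(p));return
    r=cv2.minAreaRect((p[:,:2]*1000).astype(np.float32))
    print(name,len(p),"med",np.median(p,0).round(4),"rect",np.round(r[0],1),np.round(r[1],1),round(r[2],1),"z",p[:,2].min().round(3),p[:,2].max().round(3))
for n in("top","side"):
    d=np.load(n+".npy"); P=cloud(n,d); x,y,z=P[...,0],P[...,1],P[...,2]; ok=d>0
    B=ok&(abs(x-.46)<.1)&(abs(y+.13)<.09)
    rep(P,n+" grip",B&(z>.142)&(z<.18))
    rep(P,n+" bar",B&(z>.118)&(z<.18))
    rep(P,n+" rim",B&(z>.045)&(z<.065))
    S=ok&(abs(x-.64)<.12)&(abs(y-.26)<.06)
    rep(P,n+" tab",S&(x<.63)&(z>.21)&(z<.24))
    rep(P,n+" head",S&(x>.64)&(z>.209)&(z<.23))
    rep(P,n+" rod",S&(x<.66)&(z>.19)&(z<.24))
    rep(P,n+" base",ok&(abs(x-.6)<.2)&(abs(y-.26)<.12)&(z>.008)&(z<.022))
E
```

```text
top grip 66 med [ 0.4584 -0.1272  0.1659] rect [ 458.2 -126. ] [ 7.8 47.1] 0.8 z 0.142 0.172
top bar 210 med [ 0.4582 -0.1251  0.1389] rect [ 458.5 -127.8] [  8.2 129.5] 0.7 z 0.122 0.172
top rim 295 med [ 0.4599 -0.1239  0.0543] rect [ 460.2 -128. ] [ 88.2 130.5] 0.7 z 0.047 0.064
top tab 38 med [0.596  0.2507 0.2281] rect [605.9 252.3] [28.2 13.6] 5.1 z 0.212 0.234
top head 251 med [0.6797 0.2603 0.2176] rect [699.3 263. ] [117.9  30.4] 7.8 z 0.209 0.223
top rod 208 med [0.6255 0.2541 0.2057] rect [627.  254.2] [70.8 19.7] 10.8 z 0.194 0.234
top base 2279 med [0.6024 0.2455 0.0108] rect [596.1 260.7] [238.4 389.1] 89.7 z 0.008 0.022
side grip 73 med [ 0.4593 -0.1407  0.1605] rect [ 459.7 -133.2] [ 9.1 41.3] 0.9 z 0.142 0.17
side bar 175 med [ 0.4592 -0.1464  0.1381] rect [ 459.7 -128.6] [  9.1 136.3] 0.5 z 0.118 0.17
side rim 314 med [ 0.4583 -0.1453  0.0532] rect [ 460.  -128.6] [ 90. 137.] 0.4 z 0.045 0.065
side tab 29 med [0.5982 0.2473 0.2199] rect [597.9 250.3] [ 9.1 15.7] 10.5 z 0.21 0.231
side head 91 med [0.6807 0.2531 0.2156] rect [681.4 257.1] [43.3 32. ] 6.8 z 0.209 0.221
side rod 140 med [0.6174 0.2499 0.2032] rect [626.3 253. ] [66.  19.7] 9.1 z 0.192 0.231
side base 853 med [0.6216 0.2449 0.0104] rect [620.8 255.4] [258.4 145.7] 7.4 z 0.008 0.022
```

The top view shows the stand at about px (222,215), yawed roughly 7°, and the basket at (359,272). The beaker is at (339,211), flask at (396,216), bottle at (421,282) and timer at (312,292). The side view agrees, and the path between basket and stand is clear. First I'll go above the tab and refine its position with the wrist camera.

```bash
python3 - <<'E'
from h import *
yaw=np.radians(187.1)
env.movel([.3,.42,.33],velocity=.25,rot=down(np.radians(163)))
env.reach([.52,.243,.33],down(yaw)); st()
im,d=cams.camera("wrist"); cv2.imwrite("pics/w1.png",im)
for q in("hook_tab","hook_seat","stand"):
    for m in mark_of(q,"wrist")[:1]: print(q,round(m["score"],2),w("wrist",m["at"]).round(4))
P=cloud("wrist",d); x,y,z=P[...,0],P[...,1],P[...,2]
m=(d>0)&(abs(x-.6)<.04)&(abs(y-.25)<.03)
t=m&(z>.222)&(z<.24); 
for n,k in(("tab",t),("rod",m&(z>.2)&(z<.212)),("head",(d>0)&(abs(x-.69)<.05)&(abs(y-.26)<.05)&(z>.213)&(z<.225))):
    p=P[k]
    if len(p)>5:
        r=cv2.minAreaRect((p[:,:2]*1000).astype(np.float32)); print(n,len(p),np.round(r[0],1),np.round(r[1],1),round(r[2],1),np.median(p,0).round(4))
E
```

```text
{'time': 3.3, 'tcp_pos': [0.519, 0.245, 0.329], 'orientation': [-0.001, -0.063, 0.998, 0.0], 'force': [-1.248, 0.118, 0.082], 'opening': 0.085, 'gripper_force': 0.0}
hook_tab 0.75 [0.6044 0.2502 0.228 ]
hook_seat 0.62 [0.6321 0.2541 0.2076]
stand 0.88 [6.816e-01 2.583e-01 5.000e-04]
tab 345 [596.6 251.9] [10.4 13.6] 6.3 [0.5943 0.2517 0.2299]
rod 630 [616.  253.6] [49.6 13.5] 6.3 [0.6243 0.2541 0.2066]
head 319 [661.2 258.4] [ 5.  28.9] 5.2 [0.6606 0.2594 0.2171]
```

View pics/w1.png

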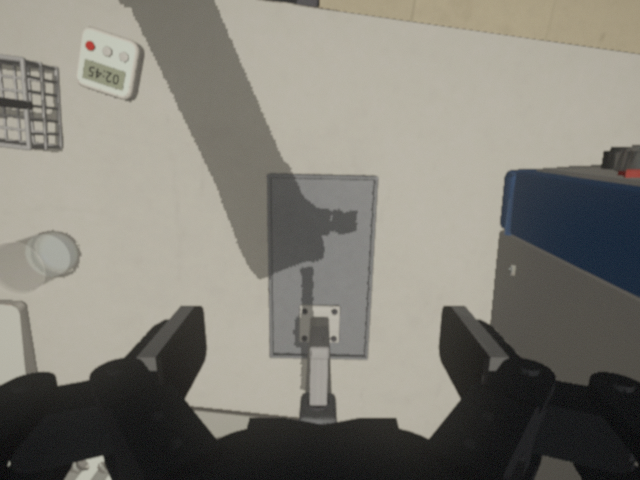

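The wrist view shows the tab at about px (319,325), centred between the fingers, with the rod running back to the head at (318,405). Tab position is (0.597, 0.252) and yaw 6.3°. Next I'll pinch the tab across and pull.

```bash
python3 - <<'E'
from h import *
a=np.radians(6.3); u=np.array([np.cos(a),np.sin(a),0]); o=down(a+np.pi)
t=np.array([.597,.2518,0])
env.grip(.05)
env.reach([*t[:2],.27],o)
print(env.movel([*t[:2],.202],velocity=.08,stop_force=12)); env.grip(0,f_grip=50); st()
p=np.array(monitor.get_state()["tcp_pos"])
print(env.movel(p-u*.075,velocity=.05,stop_force=22)); st()
env.dwell(.3); st(); print("pulled",np.linalg.norm(np.array(monitor.get_state()["tcp_pos"])-p))
E
```

```text
False
{'time': 5.833, 'tcp_pos': [0.597, 0.252, 0.203], 'orientation': [0.0, -0.055, 0.998, 0.0], 'force': [-0.562, 0.922, 3.605], 'opening': 0.013, 'gripper_force': 50.338}
True
{'time': 7.0, 'tcp_pos': [0.535, 0.246, 0.203], 'orientation': [0.003, -0.055, 0.998, 0.001], 'force': [3.024, 0.558, -0.84], 'opening': 0.013, 'gripper_force': 51.76}
{'time': 7.3, 'tcp_pos': [0.535, 0.246, 0.203], 'orientation': [0.003, -0.055, 0.998, 0.001], 'force': [2.526, -0.657, 0.17], 'opening': 0.013, 'gripper_force': 51.782}
pulled 0.062128484309581664
```

Pulled 62 mm before hitting the stop, which matches the estimate. Release, check the tab, and move over the basket.

```bash
python3 - <<'E'
from h import *
env.grip(.05); p=np.array(monitor.get_state()["tcp_pos"])
env.movel([p[0],p[1],.30],velocity=.15)
def rect(P,k,n):
    p=P[k]
    if len(p)>5:
        r=cv2.minAreaRect((p[:,:2]*1000).astype(np.float32)); print(n,len(p),np.round(r[0],1),np.round(r[1],1),round(r[2],1),np.median(p,0).round(4))
for yw in (90.5,270.5,-89.5):
    q=kinematics.inverse_kinematics([.42,-.128,.29],down(np.radians(yw))); print(yw,None if q is None else np.round(q,2))
env.reach([.459,-.06,.30],down(np.radians(90.5))); st()
im,d=cams.camera("wrist"); cv2.imwrite("pics/w2.png",im)
P=cloud("wrist",d); x,y,z=P[...,0],P[...,1],P[...,2]
m=(d>0)&(abs(x-.46)<.03)&(abs(y+.13)<.09)
rect(P,m&(z>.155)&(z<.18),"grip"); rect(P,m&(z>.12)&(z<.18),"handle")
for mk in mark_of("handle_mid","wrist")[:1]: print(round(mk["score"],2),w("wrist",mk["at"]).round(4))
for n in("top","side"):
    im,d=cams.camera(n)
    P=cloud(n,d); x,y,z=P[...,0],P[...,1],P[...,2]
    rect(P,(d>0)&(abs(x-.54)<.03)&(abs(y-.245)<.03)&(z>.215)&(z<.24),n+" tab")
    for mk in mark_of("hook_seat",n)[:1]: print("seat",round(mk["score"],2),w(n,mk["at"]).round(4))
E
```

```text
90.5 [-0.59 -0.02  0.75  2.05  0.02  1.11  0.16]
270.5 None
-89.5 None
{'time': 9.742, 'tcp_pos': [0.459, -0.059, 0.3], 'orientation': [0.0, 0.703, 0.711, -0.0], 'force': [-0.654, -0.078, 0.142], 'opening': 0.05, 'gripper_force': 0.0}
grip 494 [ 457.8 -127.7] [ 8.6 31.5] 0.6 [ 0.458  -0.1253  0.1681]
handle 1622 [ 457.8 -127.7] [  8.9 128.9] 0.7 [ 0.4578 -0.1134  0.1385]
0.6 [ 0.458  -0.1284  0.1343]
top tab 32 [535.1 245. ] [ 9.3 12.6] 2.3 [0.5349 0.2447 0.2281]
seat 0.84 [0.5734 0.2503 0.2007]
side tab 19 [537.2 245.5] [ 9.3 19.3] 6.5 [0.5351 0.2405 0.225 ]
seat 0.71 [0.5706 0.2475 0.2009]
```

View pics/w2.png

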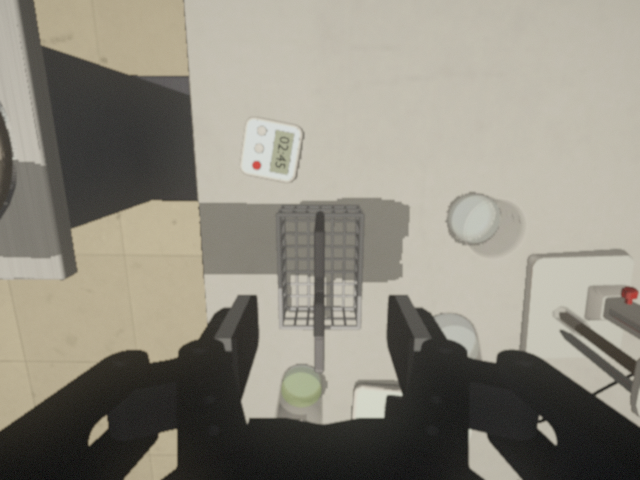

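The wrist view shows the handle bar running along px column 320 and centred between the fingers, with clear space beside the flask and bottle. Grasp and lift.

```bash
python3 - <<'E'
from h import *
o=down(np.radians(90.6))
env.reach([.458,-.1275,.22],o)
print(env.movel([.458,-.1275,.140],velocity=.08,stop_force=10)); env.grip(0,f_grip=60); st()
env.movel([.458,-.1275,.262],velocity=.1); st()
a=np.radians(6.3); u=np.array([np.cos(a),np.sin(a),0]); tab=np.array([.535,.2455,0])
p=tab-u*.055; env.movel([.47,.10,.262],velocity=.15)
env.movel([p[0],p[1],.262],velocity=.12,rot=down(a+np.pi/2)); env.dwell(.4); st()
im,d=cams.camera("side"); cv2.imwrite("pics/s2.png",cv2.resize(im[120:300,220:460],(800,600)))
P=cloud("side",d); x,y,z=P[...,0],P[...,1],P[...,2]
im,d2=cams.camera("wrist"); cv2.imwrite("pics/w3.png",im)
for n in("top","side","wrist"):
    if n=="top": cams.camera(n)
    for q in("handle_mid","basket","hook_tab"):
        for mk in mark_of(q,n)[:1]: print(n,q,round(mk["score"],2),w(n,mk["at"]).round(4))
E
```

```text
False
{'time': 12.142, 'tcp_pos': [0.458, -0.127, 0.14], 'orientation': [-0.0, 0.703, 0.711, 0.0], 'force': [-2.563, -0.005, 5.822], 'opening': 0.008, 'gripper_force': 59.283}
{'time': 13.508, 'tcp_pos': [0.458, -0.127, 0.261], 'orientation': [-0.0, 0.703, 0.711, -0.0], 'force': [0.377, -0.054, -2.115], 'opening': 0.008, 'gripper_force': 58.376}
{'time': 16.892, 'tcp_pos': [0.48, 0.239, 0.262], 'orientation': [-0.0, 0.667, 0.745, 0.0], 'force': [-0.245, 0.1, -1.963], 'opening': 0.008, 'gripper_force': 58.4}
top handle_mid 0.62 [0.4798 0.2376 0.2513]
top basket 0.95 [0.4812 0.2404 0.1197]
top hook_tab 0.88 [0.5328 0.2445 0.2306]
side handle_mid 0.85 [0.4869 0.2405 0.2534]
side basket 0.91 [0.4833 0.2382 0.1154]
side hook_tab 0.8 [0.5361 0.2476 0.2303]
wrist handle_mid 0.68 [0.4842 0.2434 0.2546]
wrist basket 0.59 [0.4793 0.2396 0.1237]
wrist hook_tab 0.62 [0.5409 0.2464 0.2281]
```

View pics/s2.png

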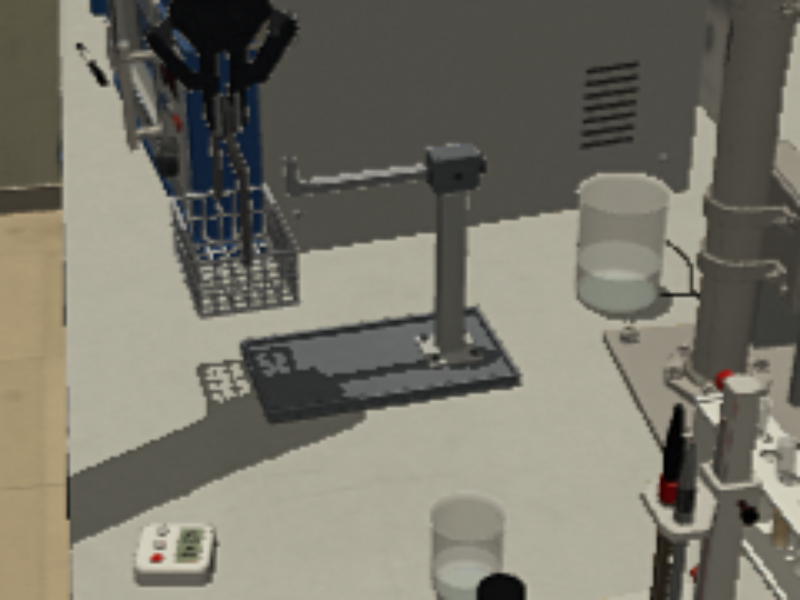

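View pics/w3.png

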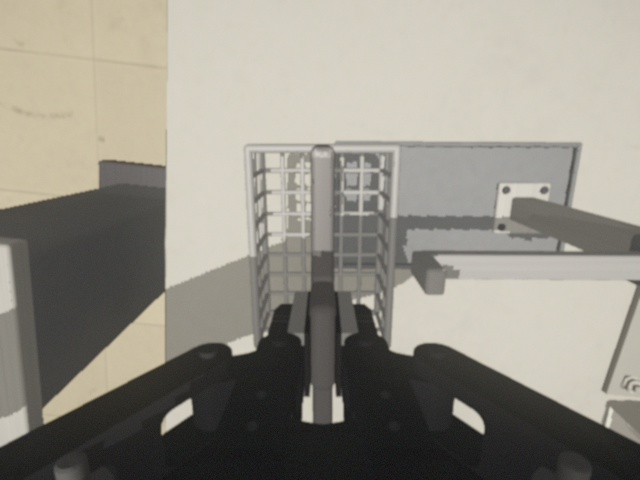

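The side crop shows the basket level in the gripper at about px (235,250), facing the fully out hook tip at (290,175). The wrist view shows the rod parallel to the basket's short axis. Next: thread, lower, release.

```bash
python3 - <<'E'
from h import *
a=np.radians(6.3); u=np.array([np.cos(a),np.sin(a),0]); tab=np.array([.535,.2455,0])
p=tab+u*.043
hit=env.movel([p[0],p[1],.262],velocity=.07,stop_force=6); print("insert hit",hit); st()
if not hit:
    env.dwell(.2)
    print(env.movel([p[0],p[1],.2115],velocity=.03,stop_force=5)); st()
im,d=cams.camera("side"); cv2.imwrite("pics/s3.png",cv2.resize(im[120:300,220:460],(800,600)))
for q in("handle_mid","hook_seat","hook_tab"):
    for mk in mark_of(q,"side")[:1]: print(q,round(mk["score"],2),w("side",mk["at"]).round(4))
E
```

```text
insert hit False
{'time': 19.042, 'tcp_pos': [0.577, 0.25, 0.262], 'orientation': [-0.0, 0.667, 0.745, 0.0], 'force': [-0.235, 0.363, -1.985], 'opening': 0.008, 'gripper_force': 58.394}
True
{'time': 20.833, 'tcp_pos': [0.578, 0.25, 0.212], 'orientation': [-0.0, 0.667, 0.745, -0.0], 'force': [-0.991, -0.635, 6.246], 'opening': 0.008, 'gripper_force': 59.367}
handle_mid 0.58 [0.5841 0.2522 0.202 ]
hook_seat 0.5 [0.5732 0.2487 0.1987]
hook_tab 0.76 [0.5358 0.2472 0.229 ]
```

View pics/s3.png

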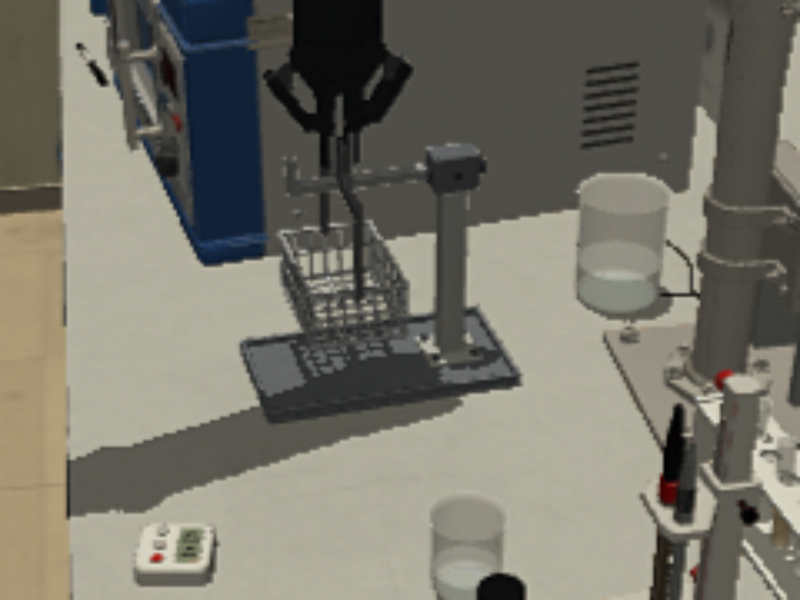

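The bar sits on the rod at about px (345,180), between tab and head, and contact came at exactly the expected height. Release.

```bash
python3 - <<'E'
from h import *
env.grip(.03); p=np.array(monitor.get_state()["tcp_pos"]); st()
env.movel([p[0],p[1],.33],velocity=.08); env.dwell(1.5); st()
for n in("side","top"):
    im,d=cams.camera(n); 
    if n=="side": cv2.imwrite("pics/s4.png",cv2.resize(im[120:300,220:460],(800,600)))
    for q in("handle_mid","hook_seat","hook_tab","basket"):
        for mk in mark_of(q,n)[:1]: print(n,q,round(mk["score"],2),w(n,mk["at"]).round(4))
E
```

```text
{'time': 21.375, 'tcp_pos': [0.577, 0.25, 0.21], 'orientation': [-0.001, 0.667, 0.745, -0.002], 'force': [0.222, -1.0, -0.166], 'opening': 0.03, 'gripper_force': 0.0}
{'time': 24.517, 'tcp_pos': [0.577, 0.25, 0.33], 'orientation': [-0.0, 0.667, 0.745, -0.001], 'force': [-0.005, -0.157, 0.477], 'opening': 0.03, 'gripper_force': 0.0}
side handle_mid 0.67 [0.5798 0.2508 0.2055]
side hook_seat 0.47 [0.5715 0.2491 0.1995]
side hook_tab 0.72 [0.5376 0.247  0.2284]
side basket 0.95 [0.5813 0.2496 0.0665]
top handle_mid 0.62 [0.5793 0.2472 0.2022]
top hook_seat 0.71 [0.5742 0.2499 0.203 ]
top hook_tab 0.74 [ 0.6189 -0.2336  0.0007]
top basket 0.86 [0.5753 0.2498 0.0711]
```

View pics/s4.png

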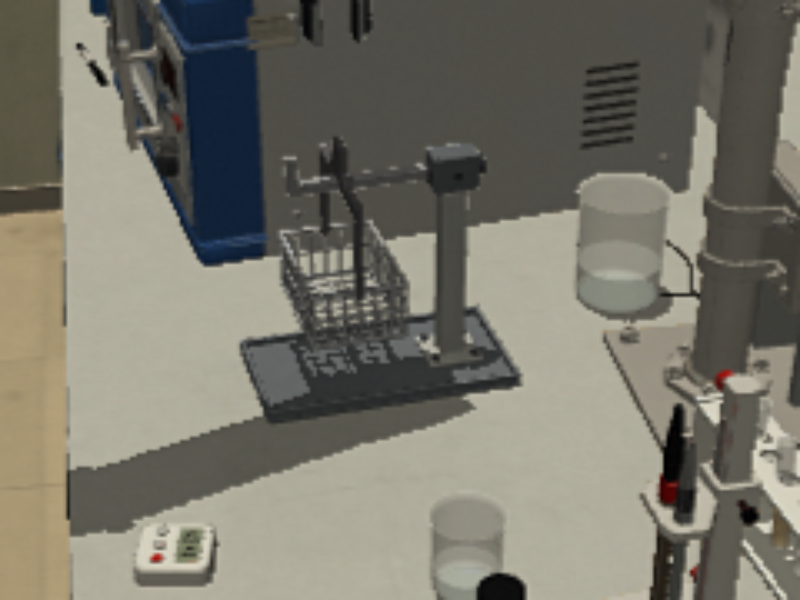

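The basket hangs level and free at about px (345,260), its handle on the rod at (345,180), with the hook out and the gripper clear above.

```bash
python3 -c "
from h import *
env.dwell(.5); print(env.job_done())"
```

```text
the job is handed in; nothing more can be done
None
```

I pulled the hook out to its stop and hung the basket on it by its handle. The last camera check showed it level and free over the drip base with the gripper clear, and I handed the job in after about 25 s; no verdict came back.

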